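# Clear up after brewing tea: timer into its drawer, then present the tea ball on its saucer

### The arm

A 6-joint arm with a two-finger parallel gripper is mounted at the origin on a cart in front of the work surface, level with it; the furniture and walls round the work are solid. World frame = base frame: x ahead of the robot, y to its left, z up, the work surface at z = 0. Lengths are in m, angles in degrees, forces in N, time in s.
With the tool pointing down it reaches from about 0.35 to 0.8 m from the base axis. Payload 7.3 kg.
Tool frame: the origin (TCP) lies between the finger pads; the fingertips stand 17 mm ahead of it and the grasp point (between the pads) lies 2 mm behind it; z points along the fingers, x is the direction in which the jaws open and shut, and the axes are right-handed (so a half turn about z gives the same grasp; the last joint's range is limited). The gripper opens to 85 mm and grips with 20 to 120 N. Pads are 22 mm wide; open, the fingers measure 114 mm over their backs; the gripper's body (76 mm by 85 mm) begins 54 mm behind the grasp point. The pads swing forward as they close: fully open they stand 13 mm farther back than shut.
Start: joints at [55.061, 19.595, 87.324, -0, 73.075, -8.365], TCP at [0.235, 0.47, 0.248] pointing down, gripper open.
Joint ranges: [-145.02, 145.02], [-44.19, 115.74], [2.07, 154.8], [-57.11, 237.11], [16.16, 152.29], [-177.93, 177.93]. Speed limits (degrees/s): [147.25, 147.25, 180, 180, 180, 180].

### API

Orientations are given as [roll, pitch, yaw] about the fixed x, y, z axes, in that order (R = Rz(yaw) Ry(pitch) Rx(roll)).
In Python, from bench import arm gives the robot as it stands. The module is installed in compiled form; this text tells all that it offers.
- The arm moves only by the tool jog_arm, never from a script. Its argument "rows" is text: rows parted by semicolons, each of 7 numbers parted by spaces: the shift along the tool's x, y, z as a fraction of full scale, then the turn, a rotation vector about the tool's x, y, z as a fraction of full scale, then the gripper's target within -1 to 1 (fully open at 1, half-way at 0, shut at -1). A call has 1 to 10 rows; each row shifts and turns the commanded pose from where the row before left it, along the tool's axes as they then stand; what a row does not reach is not made up. Full scale, the value 1, is 0.05 m for a shift and 2 rad for a turn. A row lasts 1/12 s, in which the tool goes at most 41.7 mm and 7.16 degrees, less where a joint would pass 70% of its speed; a pose out of reach is approached as far as the arm can. A call with a number of a shift or a turn outside -1 to 1 is refused whole. A call with a gripper value outside its range is refused whole. The fingers move at their own pace and stop on an object; the grip force is fixed at half the most. Time passes only in rows, so rows that do not move let the fingers close. It gives the time, the measured TCP pose, the force and the opening at its end, in the units of the state.
- arm.get_obs(): the state, without advancing time (a new reading comes with each control period).
- arm.grab_frame(name): name is "side" or "top" or "wrist"; returns a dict with "color" (400x640x3 uint8, blue, green, red), "z_map" (400x640 float32, m along the optical axis (not along the pixel's ray), 0 where there is no reading), "K" (3x3 intrinsics, pixels), "k1" (the pictures are not rectified: a ray, as slopes to the right and down, at radius r is drawn at 1 + k1 r^2 times it, then the intrinsics apply), "rvec" (rotation vector, rad) and "tvec" (3), from world to camera coordinates, as OpenCV has them. Camera axes: x right, y down, z forward; pixel columns grow to the right and rows downward; lengths in m; the calibration is good to about 2 mm. A picture is of the moment at which its call begins.
- arm.sign_off(): hands the job in, once; it reports no verdict.
The state is a dict: "clock": time; "joint_positions": joint angles; "qvel": joint speeds; "joint_torque": joint torques, N m; "tool_pos": TCP position; "eef_rot": TCP orientation; "contact_force": force on the tool from outside, world axes, zero at the start; "torque": the same for the moment, N m; "grip_width": finger opening in m.
Only numpy, scipy, OpenCV 4.12 (cv2) and the standard library are available. Lean on these libraries where they do the work, as an engineer would, in place of code of your own. Each camera call takes 0.05 s, during which the arm holds its last target. There are 200 camera calls.

### The job

The tea has brewed: stand the kitchen timer in the open drawer of the small wooden tea chest and push the drawer fully shut while you still have a hand free. Then grip the white saucer by one of its two ears without touching the wet steel tea ball that lies loose in it, lift it straight up clear of the worktop, and only then turn it a quarter turn so that the ear you are not holding points squarely to your left, to the person at the sink; keep the saucer level all the while so that the ball stays in the middle. Finish while still holding it there, level and still, about a hand's breadth (10 cm) or more above the worktop, ready to be taken; leave the mug by the kettle and the teaspoon where they are.

Things in the scene. Friction and masses are not known exactly. Their poses are not given: they have to be found in the camera images.
- timer: Round wind-up kitchen timer, 64 mm across and 48 mm high, white below and red above, 0.09 kg; loose, stands upright on the worktop. Origin: centre of its underside, z up. Grip it across its lower (white) or upper half; both are 62 mm wide.
- tea_chest: Low wooden chest with one drawer, 240 mm deep (x), 220 mm wide (y), 100 mm high, fixed to the worktop. Origin: centre of its underside; its front faces its own -x, toward the robot. A mug stands on its back part.
- tea_chest_drawer0 (a joint): How far the drawer is pulled out (m): 0 shut, 0.165 fully out; starts 0.135 to 0.16. It slides with about 1 N of friction and stays where it is left.
- drawer_floor (a point): Point on the drawer's inner floor, midway between its sides, 23 mm above the worktop; moves with the drawer; axes as the chest's (x to the back). Free floor: 67 mm to the front, 60 mm to the back, 89 mm to either side. The sides rise 56 mm above the floor; the top edge of the drawer's front is 87 mm above the worktop, its outer face 88 mm before the point. Paper tea sachets stand at the back.
- tea_chest_drawer0_handle (a point): Middle of the drawer's bar handle (steel bar 11 mm thick, 110 mm long, along the chest's y), 35 mm before the drawer's front face, 63 mm above the worktop; moves with the drawer.
- saucer: Round white stoneware saucer, 132 mm across the rim, rim 24 mm high, 0.19 kg, loose. Origin: centre of its underside, z up. Its hollow is a shallow cone (9 degrees) that is lowest in the middle, 6 mm above the underside. Two equal flat ears stick out, one to either side, along its own +x and -x.
- ear_a (a point): Middle of the part of the +x ear that can be gripped, 81 mm from the saucer's axis, 18.5 mm above its underside. The ear is 34 mm wide (along the saucer's y), 10 mm thick, with its flat sides reaching from the rim (66 mm) to 96 mm from the axis; grip it across its width.
- ear_b (a point): The same on the -x ear.
- tea_ball: Perforated stainless steel tea ball, 44 mm in diameter, 0.05 kg, loose in the saucer's hollow, free to roll. Origin: its centre (28 mm above the saucer's underside when it lies in the middle).
- tea_mug: Small white mug, 62 mm across and 51 mm high, on the worktop before the kettle; a bystander. Origin: centre of its underside.
- stir_spoon: Steel teaspoon, 136 mm long, 10 mm high, lying on the worktop between timer and chest; a bystander. Origin: centre of its underside.
- left_side (a point): A point in the air at the left-hand end of the worktop, 100 mm above it, beside the left wall; the person stands beyond it. Its axes are the world's, so its y axis points straight to the left. The saucer is held to the right of it.
- kettle: Upright steel kettle, fixed, 192 mm high and 218 mm wide over spout (left) and handle (right), 154 mm deep, standing behind the timer: keep the arm clear of it. Origin: centre of its underside.
Not all that is in view belongs to the job. Leave any yellow look-alike of the tea_ball alone.

How it is judged (in metres and radians):
On the way, in this order (a step that is already met when the one before it is completed fails the run):
1. the timer stands let go on the drawer's floor, the drawer still open (x of timer in the frame of drawer_floor between -0.06 and 0.06 m and y of timer in the frame of drawer_floor between -0.08 and 0.08 m and z of timer in the frame of drawer_floor between -0.006 and 0.008 m and angle between timer's own z axis and vertical below 0.26 rad and contact force between the fingers and timer below 0.1 N), for 0.2 s.
2. the drawer is fully shut with the timer in it (x of timer in the frame of drawer_floor between -0.06 and 0.06 m and y of timer in the frame of drawer_floor between -0.08 and 0.08 m and z of timer in the frame of drawer_floor between -0.006 and 0.008 m and angle between timer's own z axis and vertical below 0.26 rad and value of joint tea_chest_drawer0 below 0.008 m), for 0.2 s.
3. the saucer is lifted clear of the worktop, not yet turned, with the ball in the middle (height (world z) of saucer above 0.03 m and angle between the x axis of saucer and the y axis of left_side, either way round above 0.7 rad and angle between saucer's own z axis and vertical below 0.125 rad and horizontal distance between tea_ball and saucer below 0.012 m), for 0.1 s.
At the end, for the whole second after the job is handed in: Timer upright in the drawer, drawer shut (8 mm); saucer held by one ear, underside 70 mm or more above the worktop, level within 7 degrees, ears left-right within 10 degrees with the free ear on the left, tea ball within 12 mm of its middle and untouched, all at rest (all of step 2 and height (world z) of saucer above 0.07 m and angle between saucer's own z axis and vertical below 0.125 rad and horizontal distance between tea_ball and saucer below 0.012 m and angle between the x axis of saucer and the y axis of left_side, either way round below 0.17 rad and ((x of left_side in the frame of saucer above 0.01 m and x of the grasp point in the frame of saucer below -0.05 m) or (x of left_side in the frame of saucer below -0.01 m and x of the grasp point in the frame of saucer above 0.05 m)) and contact force between the fingers and saucer above 1 N and contact force between the fingers and tea_ball below 0.1 N and linear speed of saucer below 0.03 m/s and angular speed of saucer below 0.15 rad/s and linear speed of tea_ball below 0.05 m/s); the arm keeps its last pose, push and grip.
It fails at once if the tea ball rolls out of the middle of the saucer (more than 30 mm from its axis) (horizontal distance between tea_ball and saucer above 0.03 m).
It fails at once if the saucer is tipped by more than 11 degrees (angle between saucer's own z axis and vertical above 0.19 rad).
It fails at once if the gripper touches the tea ball (contact force between the arm and tea_ball above 0.5 N).
It fails at once if the mug before the kettle or the teaspoon is pushed away by more than 25 mm (distance of any of tea_mug, stir_spoon from where it was at the start of the episode above 0.025 m).
It also fails if it takes over 72 s, if anything falls off the work surface, if the arm or the gripper's body presses on something with over 40 N, if the wrist force passes 120 N, or if a joint passes its speed limit or range.

## Working session

There is one attempt and no reset: what is moved stays moved. The work goes in short steps, Python scripts to look and compute and a tool call to move; the robot and the scene stay as the last step left them, time stands still between calls to the robot, and variables do not carry over. Pictures are saved under pics/ and viewed, about 8 in all and at most 12, crops included, and the job is handed in when it is done.

Besides the shell and the picture viewer there is one more tool, called after "Call:" as name(argument=value, ...) on one line, values as JSON. jog_arm: Moves the arm, as the interface text tells. Its arguments: {"type":"object","properties":{"rows":{"type":"string"}},"required":["rows"]}

```bash
mkdir -p pics
cat > h.py <<'E'
import numpy as np, cv2
from bench import arm
def grab(n):
    f=arm.grab_frame(n); f['R']=cv2.Rodrigues(np.array(f['rvec'],float))[0]; f['t']=np.array(f['tvec'],float).ravel(); return f
def cloud(f):
    K=np.array(f['K'],float); h,w=f['z_map'].shape
    u,v=np.meshgrid(np.arange(w),np.arange(h))
    p=np.stack([u,v],-1).reshape(-1,1,2).astype(float)
    n=cv2.undistortPoints(p,K,np.array([f['k1'],0,0,0,0.])).reshape(h,w,2)
    z=f['z_map'][...,None]
    c=np.concatenate([n*z,z],-1)
    W=(c-f['t'])@f['R']
    W[f['z_map']<=0]=np.nan
    return W
E
python3 - <<'E'
from h import *
print(arm.get_obs())
ims=[]
for n in('top','side'):
    f=grab(n); cv2.imwrite(f'pics/{n}0.png',f['color']); np.savez(f'{n}0.npz',W=cloud(f),c=f['color'])
    print(n,-f['R'].T@f['t'],f['R'][2],f['K'],f['k1'])
E
```

```text
{'clock': 0.0, 'joint_positions': array([ 5.50614500e+01,  1.96378637e+01,  8.73795340e+01, -1.27590861e-03,
        7.30742244e+01, -8.36471039e+00]), 'qvel': array([ 0.11493527,  0.06071014, -0.06009414, -0.03302333,  0.03008794,
       -0.04938868]), 'joint_torque': array([-5.48611006e-04, -4.33674645e+01, -2.46011513e+01, -2.84219811e-05,
        7.80406874e-03, -1.98702980e-05]), 'tool_pos': array([0.23461496, 0.46922362, 0.24759898]), 'eef_rot': array([-1.79987878e+02,  9.08248927e-02,  6.34265424e+01]), 'contact_force': array([ 0.37412596, -0.51310057,  0.62550332]), 'torque': array([-0.01860173, -0.00912763,  0.02682483]), 'grip_width': 0.08533907736643248}
top [0.34196558 0.0430038  1.27629832] [ 0.18227388  0.00910478 -0.98320564] [[414.70662516   0.         327.57644678]
 [  0.         414.70662516 198.84722398]
 [  0.           0.           1.        ]] -0.022172691731540125
side [-0.2131304  -1.11416307  0.74719826] [ 0.49920228  0.74964793 -0.43454006] [[520.48572855   0.         318.63409624]
 [  0.         520.48572855 196.63969245]
 [  0.           0.           1.        ]] -0.054480711747653954
```

View pics/top0.png

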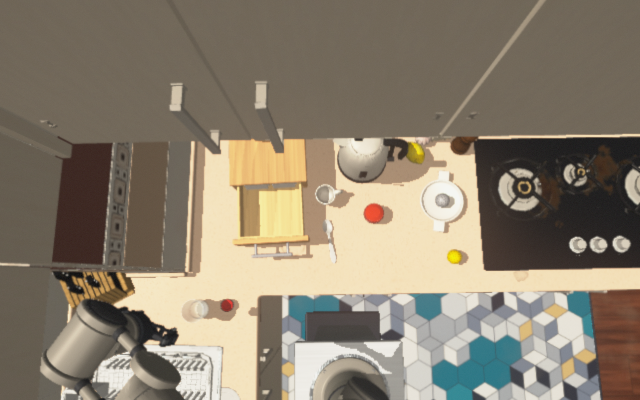

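View pics/side0.png

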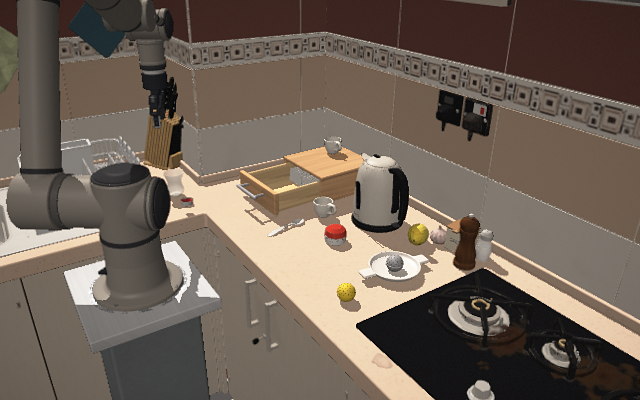

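The top view shows the drawer open at about (270,212), its handle at (270,252), the timer at (373,213) and the saucer at (442,201) with ears at (445,178) and (439,226). The mug is at (325,194), the spoon at (331,242) and the kettle at (363,158). The side view agrees, and it shows wall cupboards only at the top.

Run:
```python
import numpy as np, cv2
d=np.load('top0.npz'); W=d['W']; c=d['c']; 
s=np.load('side0.npz'); S=s['W']; sc=s['c']
hsv=cv2.cvtColor(c,cv2.COLOR_BGR2HSV)
for n,(u,v) in dict(table=(400,240),handle=(270,253),frontL=(237,241),frontR=(305,238),floor=(285,215),chestL=(232,160),chestR=(303,160),timer=(373,213),ball=(442,201),earfar=(445,177),earnear=(439,227),yel=(454,257),cup=(320,100),cuph=(180,100),cuphr=(262,95),cupr=(550,60),leftcup=(20,200)).items(): print(n,np.round(W[v,u],3))
r=(hsv[...,0]<8)|(hsv[...,0]>172); m=r&(hsv[...,1]>180)&(hsv[...,2]>90)
m[:,:340]=0; m[:,410:]=0
p=W[m]; p=p[p[:,2]>0.04]; print('timer top',len(p),p.min(0),p.max(0),(p[:,:2].min(0)+p[:,:2].max(0))/2)
# saucer
X,Y,Z=W[...,0],W[...,1],W[...,2]
u,v=np.meshgrid(np.arange(640),np.arange(400))
w=(u>412)&(u<472)&(v>168)&(v<238)&(Z>0.012)&(Z<0.03)
p=W[w][:,:2]; print(len(p))
cen=np.median(p,0)
for _ in range(20):
    rr=np.linalg.norm(p-cen,axis=1); q=p[(rr>0.056)&(rr<0.068)]
    A=np.c_[2*q,np.ones(len(q))]; x=np.linalg.lstsq(A,(q**2).sum(1),rcond=None)[0]; cen=x[:2]
print('saucer',cen,np.sqrt(x[2]+cen@cen))
rr=np.linalg.norm(p-cen,axis=1); e=p[(rr>0.072)&(rr<0.1)]-cen
cov=e.T@e; l,V=np.linalg.eigh(cov); a=V[:,1]; print('axis',a,np.degrees(np.arctan2(a[1],a[0])))
for sg in(1,-1):
    k=e[e@a*sg>0]; print(sg,len(k),k.mean(0)+cen,(k@a).min(),(k@a).max(),np.ptp(k@V[:,0]))
w=(u>425)&(u<460)&(v>185)&(v<218)&(Z>0.035); print('ball',W[w][:,:3].mean(0),W[w].max(0), (W[w].min(0)+W[w].max(0))/2)
# drawer front/handle/chest points
w=(u>225)&(u<312)&(v>120)&(v<262)
for lo,hi in((.055,.075),(.08,.092),(.093,.107),(.015,.03)):
    p=W[w&(Z>lo)&(Z<hi)]; print(lo,len(p),np.percentile(p,2,0),np.percentile(p,98,0))
q=W[(u>248)&(u<292)&(v>246)&(v<258)&(Z>.05)&(Z<.08)]; print('handle',len(q),q.mean(0),np.polyfit(q[:,1],q[:,0],1))
q=W[(u>236)&(u<306)&(v>232)&(v<246)&(Z>.08)&(Z<.095)]; print('front top',len(q),q.mean(0),np.polyfit(q[:,1],q[:,0],1))
q=W[(u>340)&(u<400)&(v>130)&(v<185)&(Z>.03)]; print('kettle',np.nanmin(q,0),np.nanmax(q,0))
q=W[(u>312)&(u<342)&(v>182)&(v<208)&(Z>.03)]; print('mug',np.nanmin(q,0),np.nanmax(q,0))
q=W[(u>322)&(u<340)&(v>215)&(v<265)&(Z>.004)]; print('spoon',np.nanmin(q,0),np.nanmax(q,0))
q=W[(u>340)&(u<475)&(v>120)&(v<180)&(Z>.03)]
```

```text
table [ 0.447 -0.166 -0.004]
handle [0.409 0.224 0.065]
frontL [0.443 0.316 0.088]
frontR [0.449 0.121 0.085]
floor [0.526 0.185 0.023]
chestL [0.682 0.335 0.097]
chestR [0.678 0.125 0.099]
timer [ 0.525 -0.081  0.046]
ball [ 0.558 -0.29   0.045]
earfar [ 0.638 -0.311  0.02 ]
earnear [ 0.482 -0.282  0.022]
yel [ 0.391 -0.317  0.038]
cup [0.551 0.055 0.805]
cuph [0.531 0.205 0.859]
cuphr [0.535 0.116 0.857]
cupr [ 0.549 -0.177  0.897]
leftcup [0.448 0.465 0.735]
timer top 194 [ 0.50328977 -0.10885836  0.04000964] [ 0.55001487 -0.05748714  0.051602  ] [ 0.52665232 -0.08317275]
1061
saucer [ 0.56549759 -0.29457777] 0.061670534624495295
axis [-0.98735726  0.15851068] 170.879538524009
1 92 [ 0.48254262 -0.28071368] 0.07149244205705947 0.09597120757046806 0.03329986426561335
-1 85 [ 0.64777551 -0.30723093] -0.09628572859845941 -0.07140987165422376 0.03430765822659024
ball [ 0.56419955 -0.29281349  0.04359897] [ 0.58424679 -0.27359314  0.05263324] [ 0.56531658 -0.29401839  0.04390019]
0.055 465 [0.40033728 0.12732714 0.05551621] [0.61867284 0.31979871 0.07457074]
0.08 486 [0.43779204 0.11746904 0.08019515] [0.61607937 0.32747054 0.09162173]
0.093 3203 [0.6125234  0.12163998 0.09428684] [0.74077479 0.34019675 0.10339874]
0.015 2808 [0.46847287 0.1426519  0.01686463] [0.61512302 0.31298412 0.02752939]
handle 190 [0.40751944 0.22174039 0.06579785] [-0.02088894  0.41215136]
front top 388 [0.44816262 0.21769529 0.0851236 ] [-0.04175269  0.45725199]
kettle [ 0.54986227 -0.16325874  0.03016121] [0.71766876 0.02722174 0.69680855]
mug [0.55695133 0.01314919 0.0301083 ] [0.61605714 0.09225524 0.05296062]
spoon [0.38274668 0.02067268 0.00401575] [0.51985487 0.07016656 0.01433355]
```

Call:
jog_arm(rows="0 0 0 0 0 -0.058 1;0 0 0 0 0 -0.058 1;0 0 0 0 0 -0.058 1;0 0 0 0 0 -0.058 1;-0.55 0.28 0 0 0 0 1;-0.55 0.28 0 0 0 0 1;-0.55 0.28 0 0 0 0 1;-0.55 0.28 0 0 0 0 1;-0.55 0.28 0 0 0 0 1;-0.55 0.28 0 0 0 0 1")

```text
clock: 0.93
tool_pos: [0.3191, 0.3032, 0.2481]
eef_rot: [-180.0, 0.0, 90.0]
contact_force: [0.3, 0.6, 0.6]
grip_width: 0.0853
```

Call:
jog_arm(rows="-0.55 0.28 0 0 0 0 1;-0.55 0.28 0 0 0 0 1;-0.55 0.28 0 0 0 0 1;-0.55 0.28 0 0 0 0 1;-0.55 0.28 0 0 0 0 1;-0.55 0.28 0 0 0 0 1;-0.55 0.28 0 0 0 0 1;-0.55 0.28 0 0 0 0 1;-0.55 0.28 0 0 0 0 1;-0.55 0.28 0 0 0 0 1")

```text
clock: 1.77
tool_pos: [0.4592, 0.0281, 0.2481]
eef_rot: [-180.0, -0.0, 90.0]
contact_force: [0.2, 0.7, 0.1]
grip_width: 0.0853
```

Call:
jog_arm(rows="-0.55 0.28 0 0 0 0 1;-0.55 0.28 0 0 0 0 1;-0.55 0.28 0 0 0 0 1;-0.55 0.15 0.2 0 0 0 1;0 0 0.2 0 0 0 1;0 0 0 0 0 0 1")

```text
clock: 2.27
tool_pos: [0.5074, -0.0812, 0.2257]
eef_rot: [-179.7, -0.1, 89.9]
contact_force: [-0.4, 0.2, -0.4]
grip_width: 0.0857
```

Run:
```python
from h import *
o=arm.get_obs(); print(o['tool_pos'],o['eef_rot'],o['joint_positions'],o['clock'])
f=grab('wrist'); cv2.imwrite('pics/w1.png',f['color']); W=cloud(f); np.savez('w1.npz',W=W,c=f['color'])
hsv=cv2.cvtColor(f['color'],cv2.COLOR_BGR2HSV)
m=((hsv[...,0]<8)|(hsv[...,0]>172))&(hsv[...,1]>150)&(hsv[...,2]>80)
p=W[m]; p=p[(p[:,2]>.02)&(p[:,2]<.06)]; lo,hi=np.percentile(p,1,0),np.percentile(p,99,0); print('timer',len(p),lo,hi,(lo+hi)/2)
d=np.load('top0.npz')['W'].reshape(-1,3)
for y in np.arange(-.18,.06,.03):
    q=d[(abs(d[:,1]-y)<.015)&(d[:,2]>.06)&(d[:,2]<.2)&(d[:,0]>.5)&(d[:,0]<.75)]
    if len(q): print(round(y,2),len(q),np.nanmin(q,0))
```

```text
[ 0.50735848 -0.08116477  0.22573022] [-1.79733419e+02 -9.68350878e-02  8.98585891e+01] [-1.76471910e+01  1.97033563e+01  9.09219923e+01  1.29702538e-02
  6.96580150e+01 -1.07510544e+02] 2.2667
timer 2584 [ 0.49975021 -0.10969154  0.02875381] [ 0.55267929 -0.05668394  0.04767152] [ 0.52621475 -0.08318774  0.03821267]
-0.18 49 [ 0.68564101 -0.17669191  0.06180914]
-0.15 141 [ 0.68581167 -0.164819    0.06325218]
-0.12 205 [ 0.65508413 -0.13463952  0.06279195]
-0.09 332 [ 0.63699746 -0.10482549  0.06195494]
-0.06 376 [ 0.62815048 -0.0749835   0.06145934]
-0.03 399 [ 0.62877459 -0.04496187  0.06069059]
0.0 350 [ 0.64389834 -0.01470061  0.06032313]
0.03 74 [0.67987447 0.01501634 0.06150572]
```

View pics/w1.png

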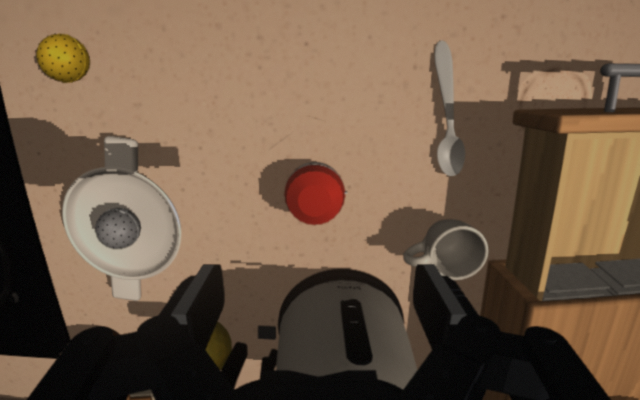

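The wrist view shows the timer at (315,195) with both fingers clear of it, and the kettle well behind. The two estimates of the timer's position agree: (0.526, -0.083).

Call:
jog_arm(rows="-0.04 0.38 0.2 0 0 0 1;0 0 0.54 0 0 0 1;0 0 0.54 0 0 0 1;0 0 0.54 0 0 0 1;0 0 0.54 0 0 0 1;0 0 0.54 0 0 0 1;0 0 0.54 0 0 0 1;0 0 0.3 0 0 0 1;0 0 0.22 0 0 0 1;0 0 0 0 0 0 1")

```text
clock: 3.15
tool_pos: [0.5263, -0.081, 0.0288]
eef_rot: [-179.8, -0.1, 90.1]
contact_force: [0.1, 1.1, 0.6]
grip_width: 0.0852
```

Call:
jog_arm(rows="0 0 0 0 0 0 -1;0 0 0 0 0 0 -1;0 0 0 0 0 0 -1;0 0 0 0 0 0 -1;0 0 0 0 0 0 -1;0 0 0 0 0 0 -1;0 0 0 0 0 0 -1;0 0 0 0 0 0 -1")

```text
clock: 3.82
tool_pos: [0.5286, -0.0824, 0.0321]
eef_rot: [179.8, 0.0, 90.0]
contact_force: [-0.3, 0.6, 5.5]
grip_width: 0.0606
```

Call:
jog_arm(rows="0 0 -0.2 0 0 0 -1;0 0 -0.4 0 0 0 -1;0 0 -0.5 0 0 0 -1;0 0 -0.5 0 0 0 -1;0 0 -0.5 0 0 0 -1;0 0 -0.5 0 0 0 -1;0.3 0 0 0 0 0 -1;0.5 0 0 0 0 0 -1;0.5 0 0 0 0 0 -1;0.5 0 0 0 0 0 -1")

```text
clock: 4.65
tool_pos: [0.5273, 0.0083, 0.1616]
eef_rot: [179.9, 0.0, 89.9]
contact_force: [0.5, -0.5, -0.6]
grip_width: 0.0605
```

Call:
jog_arm(rows="0.5 -0.04 0 0 0 0 -1;0.5 -0.04 0 0 0 0 -1;0.5 -0.04 0 0 0 0 -1;0.5 -0.04 0 0 0 0 -1;0.5 -0.04 0 0 0 0 -1;0.5 -0.04 0 0 0 0 -1;0.5 -0.04 0 0 0 0 -1;0.5 0 0 0 0 0 -1;0.34 0 0 0 0 0 -1;0 0 0 0 0 0 -1")

```text
clock: 5.48
tool_pos: [0.513, 0.2276, 0.1613]
eef_rot: [179.9, -0.1, 90.2]
contact_force: [0.8, -0.6, -0.5]
grip_width: 0.0605
```

Run:
```python
from h import *
o=arm.get_obs(); print(o['tool_pos'],o['eef_rot'],o['contact_force'],o['grip_width'])
a=grab('wrist'); b=grab('top'); W=cloud(a); np.savez('w2.npz',W=W); T=cloud(b)
cv2.imwrite('pics/w2.png',a['color'])
X,Y,Z=W[...,0],W[...,1],W[...,2]
for n,M in(('wrist',W.reshape(-1,3)),('top',T.reshape(-1,3))):
  X,Y,Z=M.T
  for lo,hi,x0,x1 in((.015,.03,.44,.62),(.07,.092,.42,.62),(.052,.075,.38,.425),(.094,.106,.58,.8)):
    p=M[(Z>lo)&(Z<hi)&(X>x0)&(X<x1)&(Y>.1)&(Y<.36)]
    if len(p): print(n,lo,len(p),np.percentile(p,2,0),np.percentile(p,98,0))
```

```text
[0.51296754 0.22756484 0.16129545] [ 1.79933384e+02 -7.80681097e-02  9.01779353e+01] [ 0.75104691 -0.59833113 -0.45890137] 0.06048005528657218
wrist 0.015 21376 [0.4683924  0.13693146 0.02136981] [0.57112693 0.31324442 0.02602467]
wrist 0.07 17166 [0.43694407 0.12202973 0.07160172] [0.57803696 0.32249585 0.08798567]
wrist 0.052 4423 [0.39807255 0.16483337 0.06325218] [0.42281787 0.27588124 0.06912389]
wrist 0.094 4858 [0.60827852 0.12211    0.09463139] [0.65398531 0.3376862  0.10072266]
top 0.015 1252 [0.47072997 0.13961856 0.01672242] [0.61375878 0.3110525  0.02747114]
top 0.07 345 [0.44385397 0.11477323 0.07247448] [0.61376887 0.31678496 0.08975862]
top 0.052 27 [0.40245481 0.15996705 0.05996315] [0.42288197 0.17473514 0.06938628]
top 0.094 2414 [0.61789266 0.12135684 0.09475628] [0.74183872 0.34048877 0.10362942]
```

View pics/w2.png

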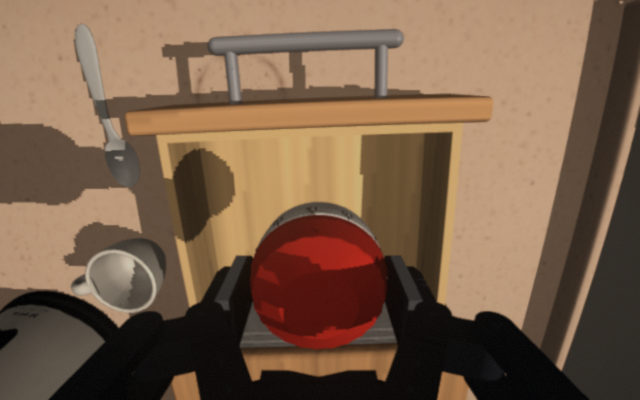

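The timer is held upright at about (318,275), over the drawer's open middle. The sachets lie behind it at about row 330 and the fingers are well inside the drawer's sides. Lowering it now.

Call:
jog_arm(rows="0 -0.04 0.3 0 0 0 -1;0 0 0.4 0 0 0 -1;0 0 0.4 0 0 0 -1;0 0 0.4 0 0 0 -1;0 0 0.3 0 0 0 -1;0 0 0.2 0 0 0 -1;0 0 0.06 0 0 0 -1;0 0 0.03 0 0 0 -1;0 0 0 0 0 0 -1")

```text
clock: 6.33
tool_pos: [0.5119, 0.2243, 0.0564]
eef_rot: [180.0, -0.0, 90.0]
contact_force: [-1.4, 0.3, -2.2]
grip_width: 0.0604
```

Call:
jog_arm(rows="0 0 0.03 0 0 0 -1;0 0 0 0 0 0 -1")

```text
clock: 6.5
tool_pos: [0.5121, 0.2247, 0.0552]
eef_rot: [179.9, -0.0, 90.0]
contact_force: [0.6, 0.8, -0.0]
grip_width: 0.0604
```

Call:
jog_arm(rows="0 0 0.02 0 0 0 -1;0 0 0 0 0 0 -1")

```text
clock: 6.67
tool_pos: [0.5127, 0.2248, 0.0552]
eef_rot: [179.8, -0.0, 90.0]
contact_force: [-0.8, -1.5, 6.5]
grip_width: 0.0607
```

Call:
jog_arm(rows="0 0 0 0 0 0 1;0 0 0 0 0 0 1;0 0 0 0 0 0 1;0 0 0 0 0 0 1;0 0 0 0 0 0 1;0 0 0 0 0 0 1;0 0 0 0 0 0 1;0 0 0 0 0 0 1")

```text
clock: 7.33
tool_pos: [0.5114, 0.2246, 0.0532]
eef_rot: [-180.0, -0.0, 90.0]
contact_force: [-0.8, 0.4, -0.3]
grip_width: 0.0855
```

Call:
jog_arm(rows="0 0 -0.2 0 0 0 1;0 0 -0.4 0 0 0 1;0 0 -0.4 0 0 0 1;0 0 -0.4 0 0 0 1;0 0 -0.4 0 0 0 1;0 0 -0.4 0 0 0 1;0 0 -0.2 0 0 0 1;0 0 0 0 0 0 1")

```text
clock: 8.0
tool_pos: [0.5127, 0.225, 0.1763]
eef_rot: [179.7, -0.1, 90.0]
contact_force: [0.0, -0.3, -0.9]
grip_width: 0.0856
```

Run:
```python
from h import *
o=arm.get_obs(); print(o['tool_pos'],o['contact_force'],o['grip_width'],o['clock'])
a=grab('wrist'); W=cloud(a); cv2.imwrite('pics/w3.png',a['color'])
hsv=cv2.cvtColor(a['color'],cv2.COLOR_BGR2HSV)
m=((hsv[...,0]<8)|(hsv[...,0]>172))&(hsv[...,1]>150)&(hsv[...,2]>80)
p=W[m]; p=p[(p[:,0]>.44)&(p[:,0]<.6)&(p[:,2]>.03)]; lo,hi=np.percentile(p,1,0),np.percentile(p,99,0); print('timer',lo,hi,(lo+hi)/2)
t=p[p[:,2]>np.percentile(p[:,2],70)]; print('top z',np.median(p[:,2]))
A=W.reshape(-1,3); X,Y,Z=A.T
p=A[(Z>.052)&(Z<.075)&(X>.38)&(X<.425)&(Y>.15)&(Y<.29)]; print('handle',len(p),np.percentile(p,2,0),np.percentile(p,98,0))
```

```text
[0.51265754 0.22498175 0.17625667] [ 0.04131925 -0.33282149 -0.90982448] 0.08557877486130132 8.0
timer [0.48369112 0.19994378 0.05133813] [0.53666962 0.25249179 0.07067288] [0.51018037 0.22621779 0.06100551]
top z 0.06642231521085211
handle 3801 [0.39859433 0.16514541 0.06339867] [0.42307058 0.27570726 0.06914893]
```

View pics/w3.png

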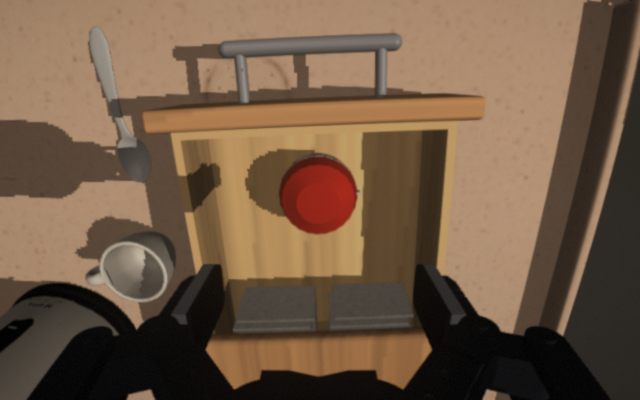

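The timer stands upright and let go at (318,195) in the drawer, with the sachets behind it. Next I move in front of the handle with the fingers shut.

Call:
jog_arm(rows="0 -0.4 0 0 0 0 -1;0 -0.5 0 0 0 0 -1;0 -0.5 0 0 0 0 -1;0 -0.5 0 0 0 0 -1;0 -0.5 0 0 0 0 -1;0 -0.4 0 0 0 0 -1;0 -0.3 0 0 0 0 -1;0 0 0.4 0 0 0 -1;0 0 0.5 0 0 0 -1;0 0 0.5 0 0 0 -1")

```text
clock: 8.88
tool_pos: [0.3557, 0.2245, 0.1021]
eef_rot: [180.0, -0.0, 90.0]
contact_force: [0.5, -0.8, -0.3]
grip_width: 0.0
```

Call:
jog_arm(rows="0 0 0.5 0 0 0 -1;0 0 0.46 0 0 0 -1;0 0 0 0 0 0 -1;0 0.2 0 0 0 0 -1;0 0.2 0 0 0 0 -1")

```text
clock: 9.3
tool_pos: [0.3772, 0.2248, 0.0558]
eef_rot: [180.0, -0.0, 90.0]
contact_force: [0.7, 0.5, 0.5]
grip_width: 0.0002
```

Call:
jog_arm(rows="0 0.1 0 0 0 0 -1;0 0.1 0 0 0 0 -1;0 0.15 0 0 0 0 -1;0 0.2 0 0 0 0 -1;0 0.2 0 0 0 0 -1;0 0.2 0 0 0 0 -1;0 0.2 0 0 0 0 -1;0 0.2 0 0 0 0 -1;0 0.2 0 0 0 0 -1;0 0.2 0 0 0 0 -1")

```text
clock: 10.13
tool_pos: [0.4649, 0.2246, 0.0552]
eef_rot: [-180.0, -0.0, 90.0]
contact_force: [-0.9, 1.1, 0.7]
grip_width: -0.0001
```

Call:
jog_arm(rows="0 0.2 0 0 0 0 -1;0 0.2 0 0 0 0 -1;0 0.2 0 0 0 0 -1;0 0.2 0 0 0 0 -1;0 0.15 0 0 0 0 -1;0 0.1 0 0 0 0 -1;0 0 0 0 0 0 -1")

```text
clock: 10.72
tool_pos: [0.5177, 0.2245, 0.0553]
eef_rot: [179.9, -0.0, 90.0]
contact_force: [-0.5, 0.2, 0.2]
grip_width: -0.0
```

Call:
jog_arm(rows="0 0.08 0 0 0 0 -1;0 0.08 0 0 0 0 -1;0 0.08 0 0 0 0 -1;0 0 0 0 0 0 -1")

```text
clock: 11.05
tool_pos: [0.5293, 0.2247, 0.0554]
eef_rot: [179.9, -0.0, 90.0]
contact_force: [0.0, -0.2, -0.8]
grip_width: 0.0001
```

Call:
jog_arm(rows="0 0.06 0 0 0 0 -1;0 0.06 0 0 0 0 -1;0 0 0 0 0 0 -1")

```text
clock: 11.3
tool_pos: [0.5351, 0.2247, 0.0555]
eef_rot: [179.9, -0.0, 90.0]
contact_force: [-0.5, 0.6, -0.0]
grip_width: -0.0
```

Run:
```python
from h import *
o=arm.get_obs(); print(o['tool_pos'],o['contact_force'])
for n in('top','side'):
    a=grab(n); A=cloud(a).reshape(-1,3); X,Y,Z=A.T
    for nm,lo,hi in(('handle',.055,.072),('front',.08,.091),('chest',.095,.106)):
        p=A[(Z>lo)&(Z<hi)&(X>.45)&(X<.7)&(Y>.15)&(Y<.3)]
        if len(p): print(n,nm,len(p),np.percentile(p[:,0],[1,5,50,95,99]))
```

```text
[0.53512754 0.22465994 0.05545507] [-0.49741175  0.60310101 -0.04198956]
top handle 46 [0.55087281 0.5541238  0.57915287 0.5913588  0.59150247]
top front 60 [0.59052507 0.59099145 0.5974942  0.60668192 0.60968106]
top chest 960 [0.61508593 0.62399014 0.67007884 0.69703345 0.69903839]
side handle 214 [0.52228277 0.52594089 0.58460737 0.64132803 0.6463478 ]
side front 123 [0.52015199 0.52200099 0.59014734 0.61290771 0.61534923]
side chest 530 [0.52075246 0.52472561 0.64785246 0.69463512 0.69895025]
```

Call:
jog_arm(rows="0 0.04 0 0 0 0 -1;0 0.04 0 0 0 0 -1;0 0 0 0 0 0 -1")

```text
clock: 11.65
tool_pos: [0.5388, 0.2246, 0.0553]
eef_rot: [180.0, -0.0, 90.0]
contact_force: [0.1, -0.5, -0.5]
grip_width: -0.0005
```

Call:
jog_arm(rows="0 0.04 0 0 0 0 -1;0 0.04 0 0 0 0 -1;0 0 0 0 0 0 -1")

```text
clock: 11.9
tool_pos: [0.5429, 0.2247, 0.0554]
eef_rot: [180.0, -0.0, 90.0]
contact_force: [-0.4, -0.3, -0.3]
grip_width: 0.0001
```

Call:
jog_arm(rows="0 0.04 0 0 0 0 -1;0 0.04 0 0 0 0 -1;0 0 0 0 0 0 -1")

```text
clock: 12.15
tool_pos: [0.5458, 0.2247, 0.0552]
eef_rot: [-179.9, 0.0, 90.0]
contact_force: [-4.9, 1.1, 1.9]
grip_width: 0.0003
```

Call:
jog_arm(rows="0 0.04 0 0 0 0 -1;0 0.04 0 0 0 0 -1;0 0 0 0 0 0 -1")

```text
clock: 12.4
tool_pos: [0.546, 0.2247, 0.055]
eef_rot: [-179.4, 0.1, 90.0]
contact_force: [-17.0, -0.1, 11.4]
grip_width: -0.0003
```

Call:
jog_arm(rows="0 -0.1 0 0 0 0 -1;0 -0.3 0 0 0 0 -1;0 -0.5 0 0 0 0 -1;0 -0.4 0 0 0 0 -1;0 0 -0.5 0 0 0 -1;0 0 -0.6 0 0 0 -1;0 0 -0.6 0 0 0 -1;0 0 -0.6 0 0 0 -1;0 0 -0.6 0 0 0 -1;-0.3 0 0 0 0 0 1")

```text
clock: 13.23
tool_pos: [0.4887, 0.2118, 0.2067]
eef_rot: [179.3, -0.2, 90.1]
contact_force: [1.0, -0.5, -1.2]
grip_width: 0.011
```

Run:
```python
from h import *
o=arm.get_obs(); print(o['tool_pos'],o['contact_force'])
a=grab('wrist'); A=cloud(a).reshape(-1,3); cv2.imwrite('pics/w4.png',a['color'])
X,Y,Z=A.T
for nm,lo,hi in(('handle',.06,.072),('front',.082,.089),('chest',.096,.103)):
  for y in(.15,.18,.27,.3):
    p=A[(Z>lo)&(Z<hi)&(X>.5)&(X<.75)&(abs(Y-y)<.01)]
    if len(p): print(nm,y,len(p),np.percentile(p[:,0],[1,5,50,95]))
```

```text
[0.48868984 0.21179775 0.20671652] [ 1.00903917 -0.54001626 -1.20077362]
handle 0.15 162 [0.59916841 0.5995206  0.60026104 0.60111392]
handle 0.18 66 [0.55797627 0.55830966 0.56001311 0.56561673]
handle 0.27 623 [0.55382499 0.55434827 0.56931175 0.59535894]
handle 0.3 174 [0.59291397 0.59325486 0.59402137 0.59497627]
front 0.27 14 [0.59436748 0.59452002 0.59506423 0.59553639]
front 0.3 1 [0.59267365 0.59267365 0.59267365 0.59267365]
chest 0.3 99 [0.63058768 0.66297043 0.67777565 0.68821377]
```

View pics/w4.png

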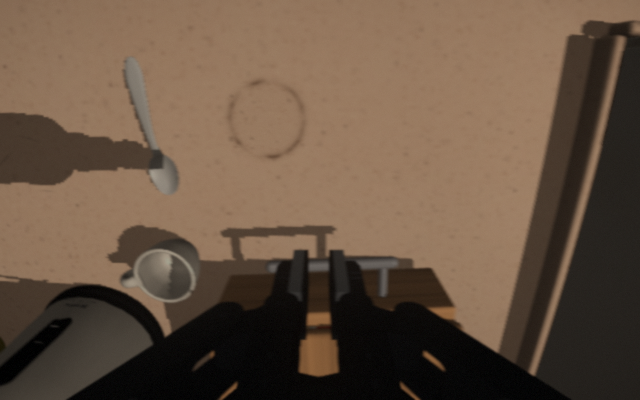

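The drawer is shut: its front face moved from x of about 0.44 to 0.596, and it met the stop at 17 N. Mug and spoon look unmoved. On to the saucer.

Call:
jog_arm(rows="-0.5 0 0 0 0 0 1;-0.55 0 0 0 0 0 1;-0.55 0 0 0 0 0 1;-0.55 0 0 0 0 0 1;-0.55 0 0 0 0 0 1;-0.55 0 0 0 0 0 1;-0.55 0 0 0 0 0 1;-0.55 0 0 0 0 0 1;-0.55 0 0 0 0 0 1;-0.55 0 0 0 0 0 1")

```text
clock: 14.12
tool_pos: [0.4853, -0.0643, 0.1996]
eef_rot: [-180.0, -0.0, 90.0]
contact_force: [-0.4, 0.8, -0.3]
grip_width: 0.0854
```

Call:
jog_arm(rows="-0.55 0 0 0 0 0 1;-0.55 0 0 0 0 0 1;-0.55 0 0 0 0 0 1;-0.55 0 0 0 0 0 1;-0.55 0 0 0 0 0 1;-0.55 0 0 0 0 0 1;-0.55 0 0 0 0 0 1;-0.5 -0.12 0 0 0 0 1;0 0 0 0 0 0.06 1;0 0 0 0 0 0.06 1")

```text
clock: 14.95
tool_pos: [0.479, -0.2821, 0.1991]
eef_rot: [-179.9, -0.0, 75.8]
contact_force: [-0.1, -0.7, 0.1]
grip_width: 0.0855
```

Call:
jog_arm(rows="0 0 0 0 0 0.06 1;0 0 0 0 0 0.06 1;0 0 0 0 0 0.06 1;0 0 0 0 0 0.06 1;0 0 0 0 0 0.06 1;0 0 0 0 0 0.06 1;0 0 0 0 0 0.06 1;0 0 0 0 0 0.06 1;0 0 0 0 0 0.06 1;0 0 0 0 0 0.06 1")

```text
clock: 15.78
tool_pos: [0.4794, -0.2804, 0.1994]
eef_rot: [-180.0, 0.0, 7.1]
contact_force: [0.1, 0.5, -0.9]
grip_width: 0.0856
```

Call:
jog_arm(rows="0 0 0 0 0 0.06 1;0 0 0 0 0 0.06 1;0 0 0 0 0 0.06 1;0 0 0 0 0 0.06 1;0 0 0 0 0 0.06 1;0 0 0 0 0 0.06 1;0 0 0 0 0 0.06 1;0 0 0 0 0 0.06 1;0 0 0 0 0 0.06 1;0 0 0 0 0 0.06 1")

```text
clock: 16.62
tool_pos: [0.4794, -0.2804, 0.1994]
eef_rot: [180.0, 0.0, -61.6]
contact_force: [-0.5, 0.5, -0.1]
grip_width: 0.0852
```

Call:
jog_arm(rows="0 0 0 0 0 0.06 1;0 0 0 0 0 0.06 1;0 0 0 0 0 0.06 1;0 0 0 0 0 0.06 1;0 0 0 0 0 0.06 1;0 0 0 0 0 0 1;0 0 0 0 0 0 1")

```text
clock: 17.2
tool_pos: [0.4794, -0.2804, 0.1996]
eef_rot: [180.0, 0.0, -95.4]
contact_force: [0.3, 0.8, -0.7]
grip_width: 0.0855
```

```bash
cat > sau.py <<'E'
from h import *
def saucer(W,near):
    P=W.reshape(-1,3); P=P[np.isfinite(P[:,0])]
    q=P[(np.linalg.norm(P[:,:2]-near,axis=1)<.13)&(P[:,2]>.012)&(P[:,2]<.032)][:,:2]
    c=np.array(near,float)
    for _ in range(20):
        r=np.linalg.norm(q-c,axis=1); k=q[(r>.058)&(r<.069)]
        x=np.linalg.lstsq(np.c_[2*k,np.ones(len(k))],(k**2).sum(1),rcond=None)[0]; c=x[:2]
    r=np.linalg.norm(q-c,axis=1); e=q[(r>.072)&(r<.1)]-c
    out=[]
    for sg in(-1,1):
        k=e[e[:,0]*sg>0]
        if len(k)<20: continue
        m=k.mean(0); a=m/np.linalg.norm(m); s=k@np.array([-a[1],a[0]])
        out.append((len(k),k.mean(0)+c,np.degrees(np.arctan2(a[1],a[0])),np.percentile(k@a,[1,99]),np.percentile(s,[1,99])))
    return c,np.sqrt(x[2]+c@c),out
E
python3 - <<'E'
from sau import *
o=arm.get_obs(); print(o['tool_pos'],o['eef_rot'],o['joint_positions'],o['clock'])
for n in('wrist','top'):
    a=grab(n); W=cloud(a); print(n,saucer(W,[.565,-.294]))
    P=W.reshape(-1,3); b=P[(np.linalg.norm(P[:,:2]-[.565,-.294],axis=1)<.035)&(P[:,2]>.035)&(P[:,2]<.06)]
    if len(b): print('ball',len(b),(np.percentile(b,2,0)+np.percentile(b,98,0))/2)
    if n=='wrist': cv2.imwrite('pics/w5.png',a['color'])
E
```

```text
[ 0.47943413 -0.28037376  0.1996061 ] [ 1.79961909e+02  2.33765845e-02 -9.54359875e+01] [-3.82252569e+01  2.52005437e+01  8.67139763e+01 -1.05206969e-03
  6.81301617e+01  5.72111151e+01] 17.2
wrist (array([ 0.56369986, -0.29402308]), np.float64(0.062017811444423046), [(851, array([ 0.4823453 , -0.28115033]), np.float64(171.00861994033644), array([0.07131533, 0.09426604]), array([-0.01648463,  0.01659505]))])
ball 2065 [ 0.56491826 -0.29399515  0.04277528]
top (array([ 0.5643972 , -0.29465688]), np.float64(0.06272949253218456), [(79, array([ 0.4832242 , -0.27906939]), np.float64(169.1299235850421), array([0.0713494 , 0.09428771]), array([-0.01390604,  0.01716953])), (88, array([ 0.64736849, -0.30704148]), np.float64(-8.489497992694675), array([0.07212167, 0.09643629]), array([-0.01737959,  0.01657613]))])
ball 142 [ 0.56481725 -0.29464086  0.04373343]
```

View pics/w5.png

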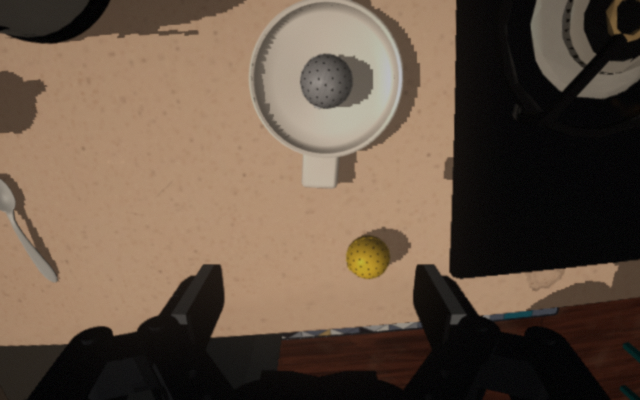

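The near ear sits at (320,170), pointing at 171°. The ball is centred at (326,80) and the yellow look-alike at (368,257) is clear of the fingers. I align and descend.

Call:
jog_arm(rows="0 0 0 0 0 0.032 1;0 -0.1 0.2 0 0 0 1;0 0 0.5 0 0 0 1;0 0 0.5 0 0 0 1;0 0 0.5 0 0 0 0.3;0 0 0.5 0 0 0 0.3;0 0 0.4 0 0 0 0.3;0 0 0 0 0 0 0.3;0 0 0 0 0 0 0.3")

```text
clock: 18.05
tool_pos: [0.4841, -0.2808, 0.0691]
eef_rot: [179.9, 0.1, -99.2]
contact_force: [-0.0, -0.7, 1.0]
grip_width: 0.0551
```

Run:
```python
from sau import *
o=arm.get_obs(); print(o['tool_pos'],o['eef_rot'],o['grip_width'])
a=grab('wrist'); W=cloud(a); cv2.imwrite('pics/w6.png',a['color'])
P=W.reshape(-1,3); P=P[np.isfinite(P[:,0])]
try: print(saucer(W,[.565,-.294]))
except Exception as e: print(e)
```

```text
[ 0.48406889 -0.28077362  0.0690887 ] [ 1.79865383e+02  8.17085779e-02 -9.91800065e+01] 0.055126308594854054
(array([ 0.56294775, -0.29385308]), np.float64(0.06171139947955752), [(1968, array([ 0.48229315, -0.28116667]), np.float64(171.06100714132717), array([0.07130003, 0.09268192]), array([-0.01654629,  0.01656735]))])
```

View pics/w6.png

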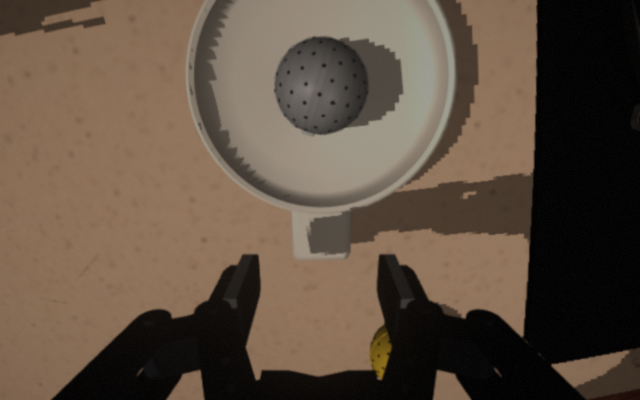

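The ear is centred between the fingers: ear at column 321, finger midpoint at about 319. The ball is in the middle. Descending the rest of the way.

Call:
jog_arm(rows="0 0 0.3 0 0 0 0.3;0 0 0.3 0 0 0 0.3;0 0 0.2 0 0 0 0.3;0 0 0.1 0 0 0 0.2;0 0 0.06 0 0 0 0.1;0 0 0 0 0 0 0;0 0 0 0 0 0 -0.1;0 0 0 0 0 0 -0.1")

```text
clock: 18.77
tool_pos: [0.4848, -0.2815, 0.023]
eef_rot: [-179.9, -0.0, -99.3]
contact_force: [0.3, -0.7, 0.5]
grip_width: 0.038
```

Call:
jog_arm(rows="0 0 0 0 0 0 -0.16;0 0 0 0 0 0 -0.2;0 0 0 0 0 0 -0.22")

```text
clock: 19.02
tool_pos: [0.4847, -0.2815, 0.0228]
eef_rot: [-179.9, -0.0, -99.3]
contact_force: [-0.3, 0.1, 2.2]
grip_width: 0.0335
```

Call:
jog_arm(rows="0 0 0 0 0 0 -0.26;0 0 0 0 0 0 -0.3;0 0 0 0 0 0 -0.4")

```text
clock: 19.27
tool_pos: [0.4846, -0.2815, 0.0227]
eef_rot: [-180.0, -0.0, -99.3]
contact_force: [-2.2, -0.4, 5.8]
grip_width: 0.0328
```

Call:
jog_arm(rows="0 0 0 0 0 0 -0.6;0 0 0 0 0 0 -0.8;0 0 0 0 0 0 -1;0 0 0 0 0 0 -1;0 0 0 0 0 0 -1")

```text
clock: 19.68
tool_pos: [0.4846, -0.2815, 0.0227]
eef_rot: [-180.0, -0.0, -99.3]
contact_force: [-1.5, -1.1, 5.5]
grip_width: 0.0326
```

```bash
cat > tilt.py <<'E'
from h import *
def rim(W,c,z0):
    P=W.reshape(-1,3); P=P[np.isfinite(P[:,0])]
    r=np.linalg.norm(P[:,:2]-c,axis=1)
    q=P[(r>.025)&(r<.055)&(abs(P[:,2]-z0-.012)<.022)]  # cone: z = z0+.006+r*tan9
    for _ in range(4):
        A=np.c_[q[:,:2]-c,np.ones(len(q))]; y=q[:,2]-np.tan(np.radians(9))*np.linalg.norm(q[:,:2]-c,axis=1)
        x=np.linalg.lstsq(A,y,rcond=None)[0]; e=y-A@x; q=q[abs(e)<max(.002,2*e.std())]
    return x,np.degrees(np.arctan(x[:2])),len(q),e.std()
E
python3 - <<'E'
from tilt import *
for n in('wrist','top'):
    a=grab(n); W=cloud(a); print(n,rim(W,np.array([.5648,-.2943]),0))
    P=W.reshape(-1,3); b=P[(np.linalg.norm(P[:,:2]-[.565,-.294],axis=1)<.035)&(P[:,2]>.035)&(P[:,2]<.06)]
    if len(b): print('ball',len(b),(np.percentile(b,2,0)+np.percentile(b,98,0))/2)
d=np.load('top0.npz')['W']; print('before',rim(d,np.array([.5648,-.2943]),0))
E
```

```text
wrist (array([ 0.00815835, -0.00215198,  0.00602489]), array([ 0.46742866, -0.12329934]), 40069, np.float64(0.0006912209564822661))
ball 13478 [ 0.56461154 -0.29402821  0.04312485]
top (array([-0.00646728, -0.01038173,  0.0056053 ]), array([-0.37054249, -0.59480773]), 364, np.float64(0.001883652515744929))
ball 58 [ 0.56834563 -0.28571007  0.04267219]
before (array([-0.00319895,  0.00383149,  0.00536098]), array([-0.18328592,  0.21952685]), 681, np.float64(0.002032132710417625))
```

Call:
jog_arm(rows="0 0 -0.01 0 0 0 -1;0 0 -0.02 0 0 0 -1;0 0 -0.03 0 0 0 -1;0 0 -0.04 0 0 0 -1;0 0 -0.04 0 0 0 -1;0 0 -0.03 0 0 0 -1;0 0 -0.02 0 0 0 -1;0 0 -0.01 0 0 0 -1;0 0 0 0 0 0 -1;0 0 0 0 0 0 -1")

```text
clock: 20.62
tool_pos: [0.4844, -0.2811, 0.0322]
eef_rot: [180.0, 0.0, -99.3]
contact_force: [-1.2, -0.2, -2.7]
grip_width: 0.0326
```

Run:
```python
from tilt import *
print(arm.get_obs()['tool_pos'])
a=grab('wrist'); W=cloud(a); print(rim(W,np.array([.5648,-.2943]),.01))
P=W.reshape(-1,3); b=P[(np.linalg.norm(P[:,:2]-[.565,-.294],axis=1)<.035)&(P[:,2]>.045)&(P[:,2]<.07)]
print('ball',len(b),(np.percentile(b,2,0)+np.percentile(b,98,0))/2)
```

```text
[ 0.48440351 -0.28112746  0.03224384]
(array([-0.01188509,  0.00024123,  0.01376166]), array([-0.68093337,  0.01382146]), 39454, np.float64(0.0006884520618476535))
ball 12419 [ 0.56457552 -0.29366317  0.05197057]
```

It lifts level, with a tilt of about 0.7° and the ball centred. Carrying on up.

Call:
jog_arm(rows="0 0 -0.04 0 0 0 -1;0 0 -0.08 0 0 0 -1;0 0 -0.12 0 0 0 -1;0 0 -0.16 0 0 0 -1;0 0 -0.2 0 0 0 -1;0 0 -0.2 0 0 0 -1;0 0 -0.2 0 0 0 -1;0 0 -0.2 0 0 0 -1;0 0 -0.2 0 0 0 -1;0 0 -0.2 0 0 0 -1")

```text
clock: 21.5
tool_pos: [0.4845, -0.2812, 0.1135]
eef_rot: [-180.0, -0.0, -99.3]
contact_force: [-0.8, -0.7, -2.9]
grip_width: 0.0324
```

Call:
jog_arm(rows="0 0 -0.2 0 0 0 -1;0 0 -0.2 0 0 0 -1;0 0 -0.16 0 0 0 -1;0 0 -0.12 0 0 0 -1;0 0 -0.08 0 0 0 -1;0 0 -0.04 0 0 0 -1;0 0 0 0 0 0 -1;0 0 0 0 0 0 -1;0 0 0 0 0 0 -1")

```text
clock: 22.25
tool_pos: [0.4842, -0.281, 0.1517]
eef_rot: [179.9, 0.0, -99.3]
contact_force: [-0.1, 0.7, -2.9]
grip_width: 0.0329
```

Run:
```python
from tilt import *
t=arm.get_obs()['tool_pos']; print(t); c=t[:2]+.081*np.array([.987,-.158]); z=t[2]-.0225
a=grab('wrist'); W=cloud(a); print(c,z,rim(W,c,z))
P=W.reshape(-1,3); b=P[(np.linalg.norm(P[:,:2]-c,axis=1)<.035)&(P[:,2]>z+.035)&(P[:,2]<z+.06)]
print('ball',len(b),(np.percentile(b,2,0)+np.percentile(b,98,0))/2)
```

```text
[ 0.48418582 -0.2810085   0.15172721]
[ 0.56413282 -0.2938065 ] 0.129227206169554 (array([-0.01445593,  0.00279796,  0.13318628]), array([-0.82820625,  0.16031071]), 39792, np.float64(0.0006860803894816194))
ball 12473 [ 0.56440397 -0.29354668  0.17127342]
```

Call:
jog_arm(rows="0 0.03 0 0 0 0 -1;0 0.06 0 0 0 0 -1;0 0.1 0 0 0 0 -1;0 0.14 0 0 0 0 -1;0 0.18 0 0 0 0 -1;0 0.2 0 0 0 0 -1;0 0.2 0 0 0 0 -1;0 0.2 0 0 0 0 -1;0 0.2 0 0 0 0 -1;0 0.18 0 0 0 0 -1")

```text
clock: 23.13
tool_pos: [0.4096, -0.2689, 0.1524]
eef_rot: [180.0, 0.0, -99.3]
contact_force: [-0.6, -0.3, -2.6]
grip_width: 0.0328
```

Call:
jog_arm(rows="0 0.14 0 0 0 0 -1;0 0.1 0 0 0 0 -1;0 0.06 0 0 0 0 -1;0 0.03 0 0 0 0 -1;0 0 0 0 0 0 -1;0 0 0 0 0 0 -1;0 0 0 0 0 -0.004 -1;0 0 0 0 0 -0.008 -1;0 0 0 0 0 -0.012 -1;0 0 0 0 0 -0.016 -1")

```text
clock: 23.97
tool_pos: [0.3948, -0.2665, 0.1522]
eef_rot: [-180.0, 0.0, -94.6]
contact_force: [0.7, 0.1, -3.3]
grip_width: 0.0324
```

```bash
cat > chk.py <<'E'
from tilt import *
o=arm.get_obs(); t=o['tool_pos']; y=np.radians(o['eef_rot'][2]+90.2); print(t,o['eef_rot'],o['clock'],np.round(o['joint_positions'],1)); c=t[:2]+.081*np.array([np.cos(y),np.sin(y)]); z=t[2]-.0225
a=grab('wrist'); W=cloud(a); print(c,z,rim(W,c,z))
P=W.reshape(-1,3); b=P[(np.linalg.norm(P[:,:2]-c,axis=1)<.035)&(P[:,2]>z+.035)&(P[:,2]<z+.06)]
print('ball',len(b),(np.percentile(b,2,0)+np.percentile(b,98,0))/2)
E
python3 chk.py
```

```text
[ 0.39476352 -0.26651112  0.15221168] [-1.79998778e+02  3.79730818e-03 -9.45582721e+01] 23.9667 [-43.3  20.7 102.7   0.   56.6  51.3]
[ 0.47552929 -0.27266654] 0.12971167517687546 (array([-0.01380889,  0.00061774,  0.13376658]), array([-0.79114092,  0.03539411]), 39776, np.float64(0.0006861990339248177))
ball 12542 [ 0.47578124 -0.27232439  0.17180579]
```

Call:
jog_arm(rows="0 0 0 0 0 -0.024 -1;0 0 0 0 0 -0.024 -1;0 0 0 0 0 -0.024 -1;0 0 0 0 0 -0.024 -1;0 0 0 0 0 -0.024 -1;0 0 0 0 0 -0.024 -1;0 0 0 0 0 -0.024 -1;0 0 0 0 0 -0.024 -1;0 0 0 0 0 -0.024 -1;0 0 0 0 0 -0.024 -1")

```text
clock: 24.85
tool_pos: [0.3947, -0.2666, 0.1523]
eef_rot: [-180.0, -0.0, -67.0]
contact_force: [-0.1, -0.1, -1.7]
grip_width: 0.0324
```

Call:
jog_arm(rows="0 0 0 0 0 -0.024 -1;0 0 0 0 0 -0.024 -1;0 0 0 0 0 -0.024 -1;0 0 0 0 0 -0.024 -1;0 0 0 0 0 -0.024 -1;0 0 0 0 0 -0.024 -1;0 0 0 0 0 -0.024 -1;0 0 0 0 0 -0.024 -1;0 0 0 0 0 -0.024 -1;0 0 0 0 0 -0.024 -1")

```text
clock: 25.68
tool_pos: [0.3948, -0.2666, 0.1523]
eef_rot: [180.0, -0.0, -39.5]
contact_force: [0.0, 0.7, -3.3]
grip_width: 0.0327
```

Call:
jog_arm(rows="0 0 0 0 0 -0.024 -1;0 0 0 0 0 -0.024 -1;0 0 0 0 0 -0.024 -1;0 0 0 0 0 -0.024 -1;0 0 0 0 0 -0.024 -1;0 0 0 0 0 -0.024 -1;0 0 0 0 0 -0.024 -1;0 0 0 0 0 -0.024 -1;0 0 0 0 0 -0.024 -1;0 0 0 0 0 -0.024 -1")

```text
clock: 26.52
tool_pos: [0.3949, -0.2667, 0.1524]
eef_rot: [180.0, -0.0, -12.0]
contact_force: [-0.4, 0.1, -3.9]
grip_width: 0.0325
```

Call:
jog_arm(rows="0 0 0 0 0 -0.024 -1;0 0 0 0 0 -0.02 -1;0 0 0 0 0 -0.018 -1;0 0 0 0 0 -0.016 -1;0 0 0 0 0 -0.012 -1;0 0 0 0 0 -0.008 -1;0 0 0 0 0 -0.004 -1;0 0 0 0 0 0 -1;0 0 0 0 0 0 -1;0 0 0 0 0 0 -1")

```text
clock: 27.35
tool_pos: [0.3947, -0.2665, 0.1523]
eef_rot: [-180.0, -0.0, -0.5]
contact_force: [-0.7, 0.5, -3.2]
grip_width: 0.0331
```

```bash
python3 chk.py
python3 - <<'E'
from h import *
a=grab('side'); b=grab('top'); cv2.imwrite('pics/s2.png',np.hstack([a['color'][100:400,100:500],b['color'][100:400,200:600]]))
E
```

```text
[ 0.39466786 -0.2665261   0.15228122] [-1.79999991e+02 -6.87004529e-03 -5.34672288e-01] 27.35 [-43.3  20.7 102.7   0.   56.6 -42.7]
[ 0.39514099 -0.18552748] 0.12978122401358402 (array([-0.00092609, -0.01956963,  0.13386932]), array([-0.05306115, -1.12111389]), 40271, np.float64(0.0006893256334010106))
ball 12551 [ 0.39520053 -0.18413291  0.17184788]
```

View pics/s2.png

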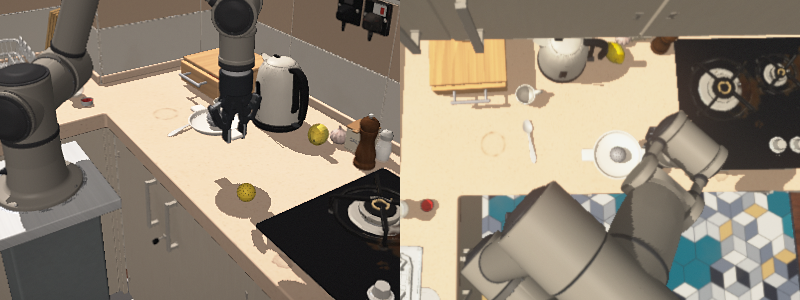

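The saucer is at (618,153) in the right half, with its free ear at (587,153) pointing left and the ball central. Drawer is shut, and mug and spoon look to be in place. I hold for a moment, compare once more, and hand in.

Call:
jog_arm(rows="0 0 0 0 0 0 -1;0 0 0 0 0 0 -1;0 0 0 0 0 0 -1;0 0 0 0 0 0 -1;0 0 0 0 0 0 -1;0 0 0 0 0 0 -1")

```text
clock: 28.0
tool_pos: [0.3946, -0.2665, 0.1523]
eef_rot: [-180.0, -0.0, -0.5]
contact_force: [0.3, -0.0, -3.1]
grip_width: 0.0325
```

```bash
python3 chk.py
python3 - <<'E'
from h import *
T=cloud(grab('top')); T0=np.load('top0.npz')['W']
for n,(u0,u1,v0,v1,z0,z1) in dict(mug=(312,342,182,208,.03,.06),spoon=(322,340,215,265,.004,.02)).items():
    for W in(T0,T):
        q=W[v0:v1,u0:u1].reshape(-1,3); q=q[(q[:,2]>z0)&(q[:,2]<z1)]; print(n,len(q),q.mean(0))
print(arm.sign_off())
E
```

```text
[ 0.39464065 -0.26647053  0.15226969] [-1.79994120e+02 -3.78082873e-03 -5.16097317e-01] 28.0 [-43.3  20.7 102.7   0.   56.6 -42.8]
[ 0.39508752 -0.18547176] 0.12976969155566445 (array([-0.00081819, -0.01899499,  0.13386782]), array([-0.04687864, -1.08820194]), 40258, np.float64(0.000689397240268231))
ball 12534 [ 0.39514104 -0.18411217  0.17188018]
mug 141 [0.59188557 0.05517632 0.04528495]
mug 142 [0.59175114 0.05485971 0.04525871]
spoon 135 [0.45365584 0.04975604 0.00697498]
spoon 136 [0.45446707 0.05112713 0.00707294]
the job is handed in; nothing more can be done
None
```

The job is done and handed in at 28 s. The timer is in the tea chest drawer with the drawer shut, and the saucer is held up with its free ear pointing left.

- **Timer and drawer:** I stood the timer upright in the open drawer and let go. Then I pushed the drawer in until it met its stop at about 17 N. The front had moved in about 156 mm. I did not look inside the drawer after shutting it.
- **Saucer:** I gripped it by the near ear, lifted it straight up, drew it back clear of the kettle, and only then turned it about 99°. At the last check:
  - the underside was about 130 mm above the worktop;
  - the saucer was about 1.1° off level, so it sagged slightly at the free end;
  - the ears were within about 0.5° of straight left-right, going by the gripper's angle;
  - the ball was about 1.5 mm from the middle, and the saucer and arm were still.
- **Mug and spoon:** they measure within about 1.5 mm of where they started, which is within measurement noise.

No check failed. One top-camera reading of the ball, taken while the arm partly blocked its view, was about 9 mm off. The clear wrist views all showed the ball centred.

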